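# Close the control unit with its tongued cover

## Task

Close the open grey control-unit housing with the blue cover that has the yellow tongue. Holding it by its black grip, angle the tongue down into the groove under the housing's black lip, then lower the other edge, keeping hold until the cover lies flat on its ledges, centred between the sides, and let go. Leave the plain blue panel without a tongue where it is.

Things in the scene. Friction and masses are not known exactly. Their poses are not given: they have to be found in the camera images.
- housing: Fixed grey open box, 182 (x) x 120 x 65 mm, green board inside. Origin at bench level. Groove along y at its -x end, mouth facing +x: floor z 44 mm, under side of black lip z 60, lip top z 65, lip edge x -75, groove back x -93. Ledges all round at z 44 carry the cover. End stop at the +x end, z 44 to 58, x 75 to 81. Closed: cover origin at (0, 0, 44) here, axes parallel, 5 mm play either way in x.
- cover: Loose blue plate lying flat, 140 (x) x 112 (y) x 6 mm, 0.18 to 0.35 kg. Origin: centre of the blue plate's underside, z up. Yellow tongue on its -x edge. Black upright grip on its middle: 14 mm thick (x), 70 mm long (y), z 6 to 40 mm; pinch it from above across the 14 mm. With its tongue it is 8 mm too long to drop flat between the housing's lip and end stop.
- tongue (a point): Tip of the cover's yellow tongue: middle of its end edge, on the underside, at (-88, 0, 0) mm in the cover's frame; axes as the cover's. The tongue is 18 mm long (x -70 to -88), 100 mm wide, 5 mm thick, flush with the plate's underside.
- blank: Bystander: loose plain blue panel with the same plate and black grip but no yellow tongue, 140 x 112 x 6 mm, grip up to 40 mm. Origin: centre of its underside. To be left alone.
Not all that is in view belongs to the job. Leave any green, purple or turquoise look-alike of the cover alone.

How it is judged:
By the outcome, as a careful person would: the job done as asked, in the order asked, and still so for the second after the job is handed in, with the robot touching nothing.
It also fails if it takes over 45 s, if anything falls off the work surface, if the arm or the gripper's body presses on something with over 40 N, if the wrist force passes 120 N, or if a joint passes its speed limit or range.

## Robot

A 6-joint arm with a two-finger parallel gripper is mounted at the origin on the work surface. World frame = base frame: x ahead of the robot, y to its left, z up, the work surface at z = 0. Lengths are in mm, angles in rad, forces in N, time in s.
With the tool pointing down it reaches from about 350 to 875 mm from the base axis. Payload 4.2 kg.
Tool frame: the origin (TCP) lies midway between the tips of the shut fingers; the grasp point (between the pads) lies 19 mm behind it (arm.grip_depth is the distance from the TCP to the grasp point, in mm); z points along the fingers, y is the line along which they close (so a half turn about z gives the same grasp; the last joint's range is limited). The gripper opens to 87 mm and grips with 3 to 60 N. Pads are 19 mm wide; open, the fingers measure 117 mm over their backs; the gripper's body (75 mm by 190 mm) begins 51 mm behind the grasp point.
Start: joints at [1.559, 0.385, 0.008, 0, -1.194, -0.259], TCP at [167.157, 602.211, 222.55] pointing down, gripper open.
Joint ranges: [-3.14, 3.14], [-1.21, 2.06], [-1.07, 1.41], [-3.16, 2.05], [-2.99, -0.16], [-3.1, 3.1]. Speed limits (rad/s): [2.79, 2.79, 3.14, 3.14, 3.14, 3.14].

## Interface

Orientations are given as a rotation vector (axis times angle).
In Python, from workcell import arm, vision gives the robot as it stands. The module is installed in compiled form; this text tells all that it offers.
- The arm moves only by the tool move_arm, never from a script. Its argument "series" is a list of rows, each an object of numbers: "dx", "dy", "dz": the shift along the world's x, y, z in mm; "ax", "ay", "az": the turn, a rotation vector about the world's x, y, z in rad; "gripper": the finger opening in mm, from 0 to 87. A call has 1 to 12 rows; each row is the pose to reach, as a shift and turn from the pose commanded when the call began; what a row does not reach only later rows make up. A row lasts 1/8 s, in which the tool goes at most 62.5 mm and 10.7 degrees, less where a joint would pass 70% of its speed; a pose out of reach is approached as far as the arm can. A call with a gripper value outside its range is refused whole. The fingers move at their own pace and stop on an object; "grip_force" is the grip in N (left out, the last holds). Time passes only in rows, so rows that repeat a pose let the fingers close. It gives the time, the measured TCP pose, the force, the opening and the grip force at its end, in the units of the state.
- arm.state(): the state, without advancing time (a new reading comes with each control period).
- vision.read_camera(name): name is "scene" or "top" or "wrist"; returns a dict with "img" (384x512x3 uint8, red, green, blue), "fx", "fy", "cx", "cy" (pixels), "distortion" ([k1, k2, p1, p2, k3] as OpenCV has them; the pictures are not rectified), "world_to_cam" (4x4, takes a point from world to camera coordinates). Camera axes: x right, y up, looking along -z (the intrinsics and any distortion apply to the point x, -y, -z); pixel columns grow to the right and rows downward; lengths in mm; the calibration is good to about 2 mm. A picture is of the moment at which its call begins. There is no depth.
- arm.job_done(): hands the job in; it is judged then, once.
The state is a dict: "time": time; "q": joint angles; "joint_vel": joint speeds; "effort": joint torques, N m; "ee_pos": TCP position; "orientation": TCP orientation; "force": force on the tool from outside, world axes, zero at the start; "wrist_torque": the same for the moment, N m; "gripper_width": finger opening in mm; "grasp_force": force on a finger pad.
Only numpy, scipy, OpenCV 4.12 (cv2) and the standard library are available. Lean on these libraries where they do the work, as an engineer would, in place of code of your own. Each camera call takes 0.05 s, during which the arm holds its last target. There are 200 camera calls.

## Working session

There is one attempt and no reset: what is moved stays moved. The work goes in short steps, Python scripts to look and compute and a tool call to move; the robot and the scene stay as the last step left them, time stands still between calls to the robot, and variables do not carry over. Pictures are saved under pics/ and viewed, at most 10 in all, crops included, and the job is handed in when it is done.

Besides the shell and the picture viewer there is one more tool, called after ">>>" in YAML: its name, and indented under it one key for each argument. move_arm: Moves the arm, as the interface text tells. Its arguments: {"type":"object","properties":{"series":{"type":"array","items":{"type":"object","properties":{"dx":{"type":"number"},"dy":{"type":"number"},"dz":{"type":"number"},"ax":{"type":"number"},"ay":{"type":"number"},"az":{"type":"number"},"gripper":{"type":"number"}}}},"grip_force":{"type":"number"}},"required":["series"]}

```bash
mkdir -p pics; cat > h.py <<'E'
import numpy as np, cv2, pickle
from workcell import arm, vision
def snap(n,f):
    c=vision.read_camera(n); cv2.imwrite(f'pics/{f}.png',c['img'][:,:,::-1]); pickle.dump(c,open(f'pics/{f}.pkl','wb')); return c
def load(f): return pickle.load(open(f'pics/{f}.pkl','rb'))
def w2p(c,P):
    P=np.atleast_2d(np.array(P,float)); X=(np.c_[P,np.ones(len(P))]@c['world_to_cam'].T)[:,:3]*[1,-1,-1]
    K=np.array([[c['fx'],0,c['cx']],[0,c['fy'],c['cy']],[0,0,1.]])
    return cv2.projectPoints(X,np.zeros(3),np.zeros(3),K,np.array(c['distortion'],float))[0][:,0]
def p2w(c,uv,z):
    K=np.array([[c['fx'],0,c['cx']],[0,c['fy'],c['cy']],[0,0,1.]])
    uv=np.atleast_2d(np.array(uv,float))
    n=cv2.undistortPoints(uv[:,None],K,np.array(c['distortion'],float))[:,0]
    T=c['world_to_cam'];R=T[:3,:3];o=-R.T@T[:3,3]
    d=np.c_[n[:,0],-n[:,1],-np.ones(len(n))]@R
    z=np.broadcast_to(z,len(d)); return o+d*((z-o[2])/d[:,2])[:,None]
E
python3 - <<'E'
from h import *
a=snap('top','t0')['img'];b=snap('scene','s0')['img']
cv2.imwrite('pics/t0b.png',cv2.resize(a[:,:,::-1],(800,600),interpolation=cv2.INTER_CUBIC))
cv2.imwrite('pics/s0b.png',cv2.resize(b[:,:,::-1],(800,600),interpolation=cv2.INTER_CUBIC))
s=arm.state();print(s)
E
```

```text
{'time': 0.1, 'q': array([ 1.55863604e+00,  3.85467314e-01,  6.76838374e-03, -4.17776173e-04,
       -1.19394624e+00, -2.58606933e-01]), 'joint_vel': array([-0.00126014, -0.00307823,  0.00238665,  0.00168199,  0.00129985,
       -0.00236522]), 'effort': array([-3.00889778e-04, -3.91688919e+01,  1.87937826e+01,  4.23186287e+00,
        1.34990716e-02, -7.56932582e-05]), 'ee_pos': array([167.01036803, 601.73433584, 221.58127287]), 'orientation': array([ 3.11094791e+00, -4.24007689e-01, -2.48239095e-04]), 'force': array([-0.13044785,  0.50778074,  0.27518076]), 'wrist_torque': array([-0.00349572,  0.00365314, -0.01429586]), 'grasp_force': 0.0, 'gripper_width': 87.1757722964511}
```

View pics/t0b.png

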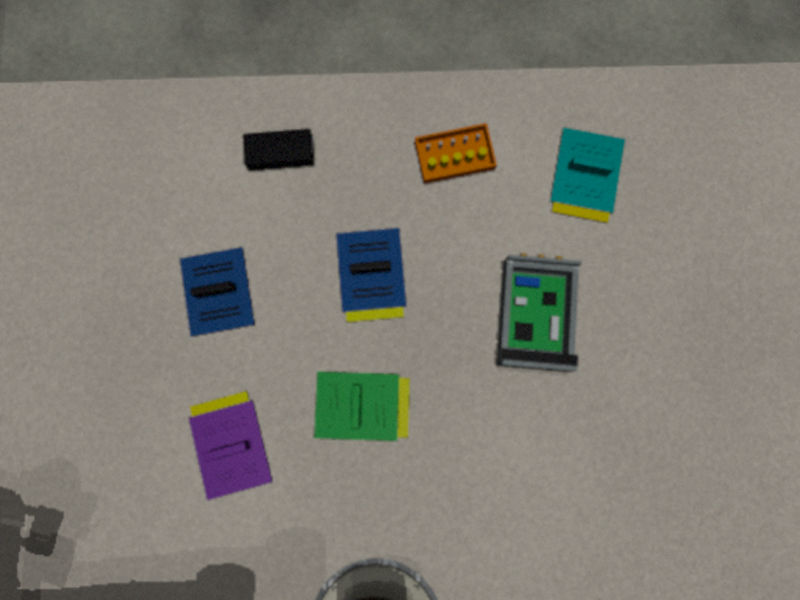

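View pics/s0b.png

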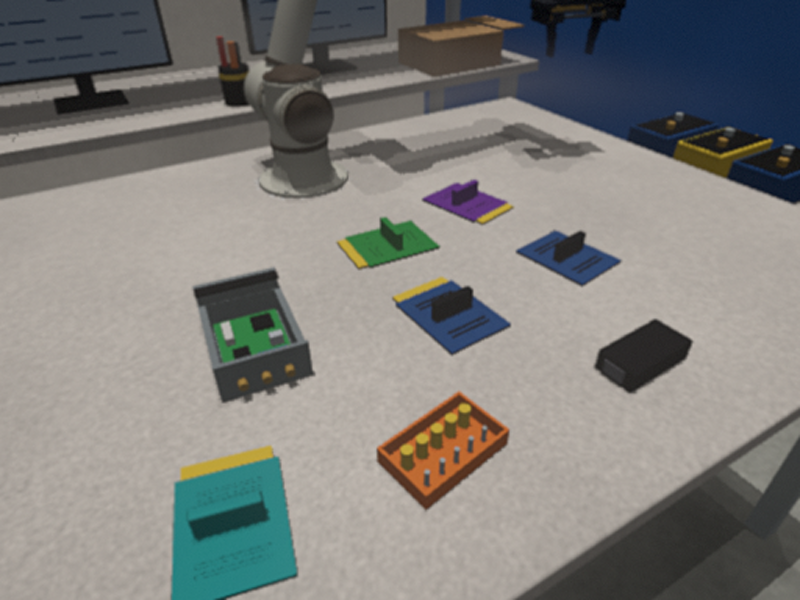

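The top view (800x600) shows the blue cover at about (370,270) with its yellow tongue towards the robot. The housing is at about (538,313), with its black lip also towards the robot, and the blank is at about (217,292). I'll enlarge the cover and housing to read their corners.

```bash
python3 - <<'E'
from h import *
c=load('t0'); im=c['img'][135:245,205:385,::-1]
cv2.imwrite('pics/t0c.png',cv2.resize(im,None,fx=4.4,fy=4.4,interpolation=cv2.INTER_CUBIC)) 
T=c['world_to_cam'];print(-T[:3,:3].T@T[:3,3])
# yellow mask & blue mask of cover
hsv=cv2.cvtColor(c['img'],cv2.COLOR_RGB2HSV)
for n,lo,hi in (('y',(22,120,80),(35,255,255)),('b',(100,110,40),(120,255,255))):
    m=cv2.inRange(hsv,lo,hi); m[:, :210]=0; m[:,265:]=0; m[:140]=0; m[210:]=0
    p=cv2.findNonZero(m); r=cv2.minAreaRect(p); print(n,len(p),r,cv2.boxPoints(r).round(1).tolist())
    print(p2w(c,cv2.boxPoints(r),6 if n=='b' else 5).round(1).tolist())
E
```

```text
[ 386.64004558  -45.74801688 1088.02577093]
y 232 ((239.213134765625, 200.84426879882812), (6.428038120269775, 36.12376022338867), 84.80557250976562) [[220.89999389648438, 199.3000030517578], [256.8999938964844, 196.0], [257.5, 202.39999389648438], [221.5, 205.6999969482422]]
[[518.0, 42.5, 5.0], [524.7, -54.7, 5.0], [507.3, -55.8, 5.0], [500.6, 41.1, 5.0]]
b 1814 ((237.00564575195312, 172.06472778320312), (49.335567474365234, 40.19614028930664), 85.03025817871094) [[214.8000030517578, 149.1999969482422], [254.89999389648438, 145.6999969482422], [259.20001220703125, 194.89999389648438], [219.10000610351562, 198.39999389648438]]
[[656.4, 57.6, 6.0], [663.6, -52.3, 6.0], [527.4, -60.8, 6.0], [520.4, 47.3, 6.0]]
```

View pics/t0c.png

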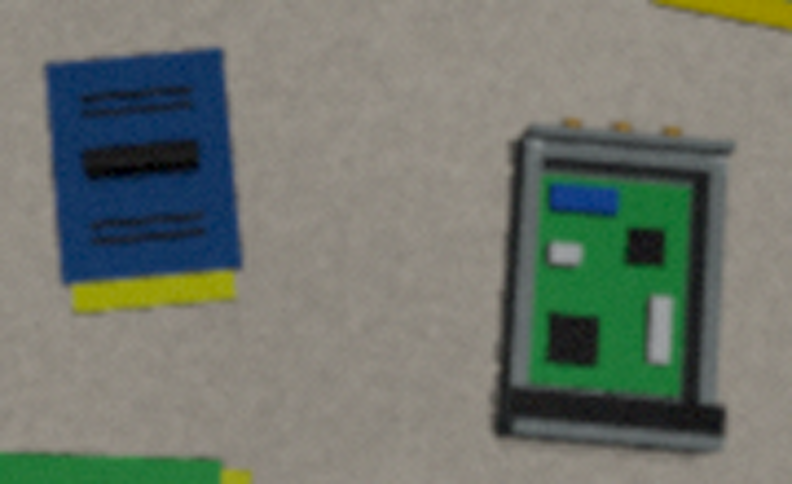

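The crop shows the cover's corners at about (47,64), (221,48), (242,268) and (63,283). The housing's lip edge runs from about (515,388) to (725,405), and its end-stop outer edge from about (527,126) to (733,143). Next I'll turn these into poses and check the wrist camera geometry so I can take a closer look.

```bash
python3 - <<'E'
from h import *
from scipy.spatial.transform import Rotation as Ro
c=load('t0'); f=lambda a:np.array(a)/4.4+[205,135]-.4
lip=p2w(c,f([[515,388],[725,405]]),65); st=p2w(c,f([[527,126],[733,143]]),58)
cv=p2w(c,f([[47,64],[221,48],[242,268],[63,283]]),6)
print(lip.round(),st.round(),cv.round(1),cv.mean(0))
print(np.arctan2(*(lip[0]-lip[1])[[0,1]]),np.arctan2(*(st[0]-st[1])[[0,1]]), 'est centre',(lip.mean(0)*81+st.mean(0)*75)/156)
w=vision.read_camera('wrist'); s=arm.state()
T=np.linalg.inv(w['world_to_cam']);R=Ro.from_rotvec(s['orientation']).as_matrix()
print('cam in tool',R.T@(T[:3,3]-s['ee_pos'])); print(R.T@T[:3,:3]); print(w['fx'],w['fy'],w['cx'],w['cy'],w['distortion']); print(R.round(3))
E
```

```text
[[ 445. -216.   65.]
 [ 433. -335.   65.]] [[ 600. -231.   58.]
 [ 587. -351.   58.]] [[656.6  56.4   6. ]
 [664.3 -52.2   6. ]
 [525.8 -61.9   6. ]
 [518.9  47.8   6. ]] [591.39176799  -2.4565943    6.        ]
0.10269090571597017 0.1073607980686506 est centre [ 513.23155272 -282.76050868   61.63461538]
cam in tool [  74.97629974    0.5091859  -161.2546212 ]
[[ 5.36794448e-04  9.60570812e-01  2.78034938e-01]
 [ 9.99999855e-01 -5.03154196e-04 -1.92346815e-04]
 [-4.48682910e-05  2.78035001e-01 -9.60570943e-01]]
297.2158298755826 297.2158298755826 258.50631283899304 193.55968435216727 [-0.01958306  0.          0.          0.          0.        ]
[[ 0.964 -0.268 -0.   ]
 [-0.268 -0.964 -0.002]
 [ 0.     0.002 -1.   ]]
```

>>> move_arm:
  series:
    - {"dx": 424, "dy": -544, "dz": -50, "az": -1.233}
    - {"dx": 424, "dy": -544, "dz": -50, "az": -1.233}
    - {"dx": 424, "dy": -544, "dz": -50, "az": -1.233}
    - {"dx": 424, "dy": -544, "dz": -50, "az": -1.233}
    - {"dx": 424, "dy": -544, "dz": -50, "az": -1.233}
    - {"dx": 424, "dy": -544, "dz": -50, "az": -1.233}
    - {"dx": 424, "dy": -544, "dz": -50, "az": -1.233}
    - {"dx": 424, "dy": -544, "dz": -50, "az": -1.233}
    - {"dx": 424, "dy": -544, "dz": -50, "az": -1.233}
    - {"dx": 424, "dy": -544, "dz": -50, "az": -1.233}
    - {"dx": 424, "dy": -544, "dz": -50, "az": -1.233}
    - {"dx": 424, "dy": -544, "dz": -50, "az": -1.233}

```text
validation failed for argument at $.se...
```

>>> move_arm:
  series:
    - {"dx": 424, "dy": -544, "dz": -50, "ax": 0, "ay": 0, "az": -1.233, "gripper": 87}
    - {"dx": 424, "dy": -544, "dz": -50, "ax": 0, "ay": 0, "az": -1.233, "gripper": 87}

```text
time: 0.4
ee_pos: [244.2, 502.7, 212.7]
orientation: [2.976, -1.003, 0.0]
force: [1.0, 0.5, 0.4]
gripper_width: 87.1
grasp_force: 0.0
```

```bash
python3 -c "
from h import *
s=arm.state();print(s['time'],s['ee_pos'],s['orientation'])"
```

```text
0.4 [244.16216807 502.74318849 212.71141548] [ 2.97593791e+00 -1.00340256e+00  2.73439858e-04]
```

The first call was refused at validation (nothing moved). The second went through with every field filled in, so I'll do the same from here.

>>> move_arm:
  series:
    - {"dx": 345, "dy": -443, "dz": -40, "ax": 0, "ay": 0, "az": -0.86, "gripper": 87}
    - {"dx": 345, "dy": -443, "dz": -40, "ax": 0, "ay": 0, "az": -0.86, "gripper": 87}
    - {"dx": 345, "dy": -443, "dz": -40, "ax": 0, "ay": 0, "az": -0.86, "gripper": 87}
    - {"dx": 345, "dy": -443, "dz": -40, "ax": 0, "ay": 0, "az": -0.86, "gripper": 87}
    - {"dx": 345, "dy": -443, "dz": -40, "ax": 0, "ay": 0, "az": -0.86, "gripper": 87}
    - {"dx": 345, "dy": -443, "dz": -40, "ax": 0, "ay": 0, "az": -0.86, "gripper": 87}
    - {"dx": 345, "dy": -443, "dz": -40, "ax": 0, "ay": 0, "az": -0.86, "gripper": 87}
    - {"dx": 345, "dy": -443, "dz": -40, "ax": 0, "ay": 0, "az": -0.86, "gripper": 87}
    - {"dx": 345, "dy": -443, "dz": -40, "ax": 0, "ay": 0, "az": -0.86, "gripper": 87}
    - {"dx": 345, "dy": -443, "dz": -40, "ax": 0, "ay": 0, "az": -0.86, "gripper": 87}
    - {"dx": 345, "dy": -443, "dz": -40, "ax": 0, "ay": 0, "az": -0.86, "gripper": 87}

```text
time: 1.78
ee_pos: [588.5, 60.5, 172.9]
orientation: [2.291, -2.149, -0.001]
force: [0.7, 0.8, -0.3]
gripper_width: 87.2
grasp_force: 0.0
```

```bash
python3 -c "
from h import *
snap('wrist','w1')
s=arm.state();print(s['time'],s['ee_pos'],s['orientation'],s['q'])"
```

```text
1.825 [588.2914834   61.23875532 173.29566648] [ 2.29254471e+00 -2.14726862e+00 -7.31126165e-04] [ 3.77182355e-01  3.67180244e-01 -1.48645384e-01 -2.43358778e-04
 -1.05561275e+00 -3.11643298e-01]
```

>>> move_arm:
  series:
    - {"dx": -78, "dy": -281, "dz": -15, "ax": 0, "ay": 0, "az": -0.17, "gripper": 87}
    - {"dx": -78, "dy": -281, "dz": -15, "ax": 0, "ay": 0, "az": -0.17, "gripper": 87}
    - {"dx": -78, "dy": -281, "dz": -15, "ax": 0, "ay": 0, "az": -0.17, "gripper": 87}
    - {"dx": -78, "dy": -281, "dz": -15, "ax": 0, "ay": 0, "az": -0.17, "gripper": 87}
    - {"dx": -78, "dy": -281, "dz": -15, "ax": 0, "ay": 0, "az": -0.17, "gripper": 87}
    - {"dx": -78, "dy": -281, "dz": -15, "ax": 0, "ay": 0, "az": -0.17, "gripper": 87}
    - {"dx": -78, "dy": -281, "dz": -15, "ax": 0, "ay": 0, "az": -0.17, "gripper": 87}

```text
time: 2.7
ee_pos: [511.0, -218.9, 158.9]
orientation: [-2.103, 2.333, -0.001]
force: [-0.9, 0.6, 0.9]
gripper_width: 86.7
grasp_force: 0.0
```

```bash
python3 -c "
from h import *
s=arm.state();print(s['time'],s['ee_pos'],s['orientation'],s['q'])
c=snap('wrist','w2')
a=load('w1')['img'];b=c['img']
for n,i in (('w1b',a),('w2b',b)): cv2.imwrite(f'pics/{n}.png',cv2.resize(i[:,:,::-1],(800,600),interpolation=cv2.INTER_CUBIC))"
```

```text
2.7 [ 511.04312477 -218.94959478  158.94232192] [-2.10330959e+00  2.33277329e+00 -7.28082439e-04] [-1.13329025e-01  3.22982621e-01 -2.56182670e-01 -1.83568015e-04
 -9.90876651e-01  1.00683768e-02]
```

View pics/w1b.png

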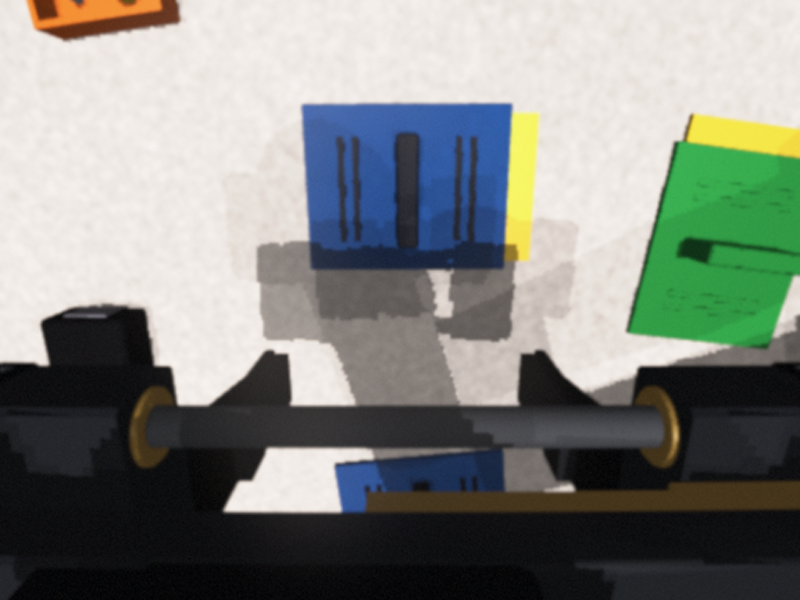

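View pics/w2b.png

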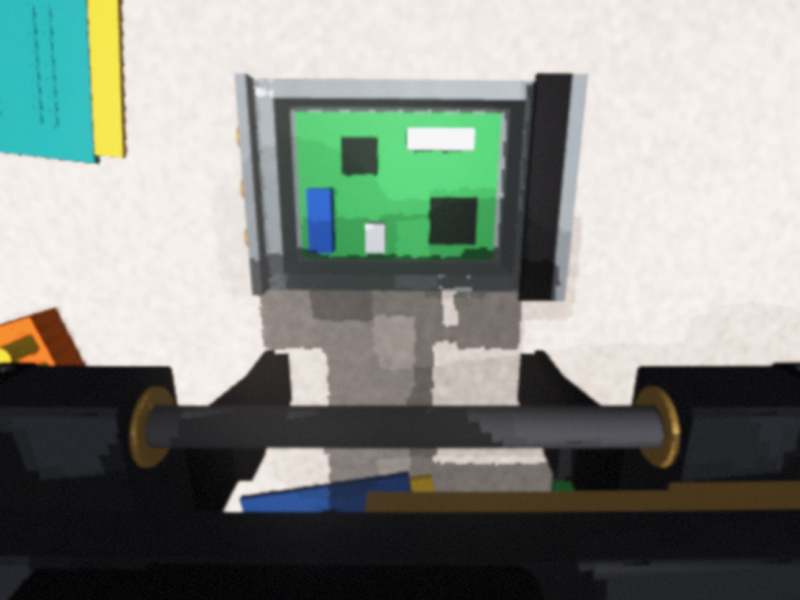

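In w1 the cover's corners are at (303,104), (512,104), (503,268) and (313,269), its grip top runs from (407,133) to (407,247), and the tongue end from (538,113) to (528,260). In w2 the lip edge runs from (537,74) to (520,299), the end-stop outer edge from (237,74) to (254,294), and its inner edge from (248,75) to (263,293).

```bash
python3 - <<'E'
from h import *
f=lambda a:(np.array(a)+.5)/1.5625-.5
c=load('w1')
P=p2w(c,f([[303,104],[512,104],[503,268],[313,269]]),6); print(P.round(1).tolist(),P.mean(0))
print('len',np.linalg.norm(P[0]-P[1]),np.linalg.norm(P[2]-P[3]),np.linalg.norm(P[1]-P[2]))
d=P[0]+P[3]-P[1]-P[2];print('yaw',np.arctan2(d[1],d[0]))
t=p2w(c,f([[538,113],[528,260]]),5);print('tip',t.round(1),t.mean(0))
g=p2w(c,f([[407,133],[407,247]]),40);print('grip',g.round(1),g.mean(0))
c=load('w2')
L=p2w(c,f([[537,74],[520,299]]),65);S=p2w(c,f([[237,74],[254,294]]),58);I=p2w(c,f([[248,75],[263,293]]),58)
for n,Q in (('lip',L),('out',S),('in',I)): d=Q[1]-Q[0];print(n,Q.round(1).tolist(),Q.mean(0).round(1),np.hypot(*d[:2]),np.arctan2(-d[0],d[1]))
d=I.mean(0)-L.mean(0);print(np.hypot(*d[:2]),np.arctan2(d[1],d[0]), (I.mean(0)+L.mean(0))/2)
s=arm.state();print(s['ee_pos'],s['orientation'])
E
```

```text
[[660.8, -52.3, 6.0], [523.7, -61.2, 6.0], [516.2, 48.6, 6.0], [652.9, 58.1, 6.0]] [588.41301012  -1.67397461   6.        ]
len 137.4361938743431 137.05435753088477 110.01256219724321
yaw 0.06724669229025365
tip [[505.5 -57.    5. ]
 [498.7  41.8   5. ]] [502.10956801  -7.5908576    5.        ]
grip [[591.5 -36.2  40. ]
 [586.9  32.3  40. ]] [589.20331129  -1.94103073  40.        ]
lip [[430.6, -333.8, 65.0], [443.4, -216.8, 65.0]] [ 437.  -275.3   65. ] 117.71295084534579 -0.10858000725606162
out [[583.2, -350.9, 58.0], [596.7, -233.6, 58.0]] [ 590.  -292.3   58. ] 118.06743179653448 -0.11490972328411635
in [[577.6, -349.8, 58.0], [591.3, -233.7, 58.0]] [ 584.5 -291.8   58. ] 116.9521356875046 -0.11788042477776893
148.3743459512677 -0.1112856469972929 [ 510.74334049 -283.51182646   61.5       ]
[ 511.25090457 -218.68630422  158.90299105] [-2.10406933e+00  2.33214091e+00 -7.56271905e-04]
```

Both measurements agree to within 3 mm. The cover is at about (589.5, -2) with yaw 0.067, and the housing is at about (511.5, -283.4) with yaw -0.112. I'll go and grasp the grip.

>>> move_arm:
  series:
    - {"dx": 78, "dy": 217, "dz": -60, "ax": 0, "ay": 0, "az": 0.17, "gripper": 60}
    - {"dx": 78, "dy": 217, "dz": -60, "ax": 0, "ay": 0, "az": 0.17, "gripper": 60}
    - {"dx": 78, "dy": 217, "dz": -60, "ax": 0, "ay": 0, "az": 0.17, "gripper": 60}
    - {"dx": 78, "dy": 217, "dz": -60, "ax": 0, "ay": 0, "az": 0.17, "gripper": 60}
    - {"dx": 78, "dy": 217, "dz": -60, "ax": 0, "ay": 0, "az": 0.17, "gripper": 60}
    - {"dx": 78, "dy": 217, "dz": -60, "ax": 0, "ay": 0, "az": 0.17, "gripper": 60}
    - {"dx": 78, "dy": 217, "dz": -110, "ax": 0, "ay": 0, "az": 0.17, "gripper": 60}
    - {"dx": 78, "dy": 217, "dz": -130, "ax": 0, "ay": 0, "az": 0.17, "gripper": 60}
    - {"dx": 78, "dy": 217, "dz": -147, "ax": 0, "ay": 0, "az": 0.17, "gripper": 60}
    - {"dx": 78, "dy": 217, "dz": -147, "ax": 0, "ay": 0, "az": 0.17, "gripper": 60}
    - {"dx": 78, "dy": 217, "dz": -147, "ax": 0, "ay": 0, "az": 0.17, "gripper": 60}
  grip_force: 20

```text
time: 4.12
ee_pos: [589.7, -3.2, 12.6]
orientation: [-2.291, 2.147, -0.002]
force: [-0.1, 0.2, 0.1]
gripper_width: 59.9
grasp_force: 0.0
```

>>> move_arm:
  series:
    - {"dx": 0, "dy": 0, "dz": 0, "ax": 0, "ay": 0, "az": 0, "gripper": 25}
    - {"dx": 0, "dy": 0, "dz": 0, "ax": 0, "ay": 0, "az": 0, "gripper": 25}
    - {"dx": 0, "dy": 0, "dz": 0, "ax": 0, "ay": 0, "az": 0, "gripper": 25}
    - {"dx": 0, "dy": 0, "dz": 0, "ax": 0, "ay": 0, "az": 0, "gripper": 5}
    - {"dx": 0, "dy": 0, "dz": 0, "ax": 0, "ay": 0, "az": 0, "gripper": 5}
    - {"dx": 0, "dy": 0, "dz": 0, "ax": 0, "ay": 0, "az": 0, "gripper": 5}
    - {"dx": 0, "dy": 0, "dz": 0, "ax": 0, "ay": 0, "az": 0, "gripper": 5}
    - {"dx": 0, "dy": 0, "dz": 0, "ax": 0, "ay": 0, "az": 0, "gripper": 5}
  grip_force: 45

```text
time: 5.12
ee_pos: [589.1, -3.1, 11.5]
orientation: [-2.292, 2.148, -0.001]
force: [1.7, -0.6, -1.1]
gripper_width: 13.9
grasp_force: 45.0
```

```bash
cat > plan.py <<'E'
from h import *
from scipy.spatial.transform import Rotation as Ro
H=np.array([511.5,-283.4,0]);yaw=-.112
Hz=Ro.from_euler('z',yaw)
def tcp(tip,th,g=(0,-1.1,11.5)):
    R=Hz*Ro.from_euler('y',-th)
    return H+Hz.apply(tip)+R.apply(np.array([88,0,0])+g), R
E
python3 - <<'E'
from plan import *
s=arm.state();p0=s['ee_pos'];C0=Ro.from_euler('z',.066)
for tip,th in (((-64,0,110),.26),((-64,0,75),.26),((-64,0,48),.26),((-90,0,48),.26),((-90,0,45),.26),((-90,0,45),.13),((-89.5,0,44.5),.0)):
    p,R=tcp(np.array(tip),th);print(tip,th,'tcp',p.round(1),'from now',(p-p0).round(1),(R*C0.inv()).as_rotvec().round(4))
E
```

```text
(-64, 0, 110) 0.26 tcp [ 529.3 -286.5  143.7] from now [ -59.8 -283.5  132.2] [-0.006  -0.2603 -0.177 ]
(-64, 0, 75) 0.26 tcp [ 529.3 -286.5  108.7] from now [ -59.8 -283.5   97.2] [-0.006  -0.2603 -0.177 ]
(-64, 0, 48) 0.26 tcp [ 529.3 -286.5   81.7] from now [ -59.8 -283.5   70.2] [-0.006  -0.2603 -0.177 ]
(-90, 0, 48) 0.26 tcp [ 503.5 -283.6   81.7] from now [ -85.6 -280.6   70.2] [-0.006  -0.2603 -0.177 ]
(-90, 0, 45) 0.26 tcp [ 503.5 -283.6   78.7] from now [ -85.6 -280.6   67.2] [-0.006  -0.2603 -0.177 ]
(-90, 0, 45) 0.13 tcp [ 507.2 -284.    67.8] from now [ -82.  -281.    56.3] [-0.003  -0.1301 -0.1777]
(-89.5, 0, 44.5) 0.0 tcp [ 509.9 -284.3   56. ] from now [ -79.2 -281.3   44.5] [ 0.     0.    -0.178]
```

>>> move_arm:
  series:
    - {"dx": 0, "dy": 0, "dz": 30, "ax": 0, "ay": 0, "az": 0, "gripper": 5}
    - {"dx": 0, "dy": 0, "dz": 75, "ax": 0, "ay": 0, "az": 0, "gripper": 5}
    - {"dx": 0, "dy": 0, "dz": 120, "ax": 0, "ay": 0, "az": 0, "gripper": 5}
    - {"dx": -7, "dy": -35, "dz": 132, "ax": -0.001, "ay": -0.03, "az": -0.02, "gripper": 5}
    - {"dx": -15, "dy": -70, "dz": 132, "ax": -0.0015, "ay": -0.065, "az": -0.044, "gripper": 5}
    - {"dx": -24, "dy": -110, "dz": 132, "ax": -0.002, "ay": -0.1, "az": -0.07, "gripper": 5}
    - {"dx": -33, "dy": -150, "dz": 132, "ax": -0.003, "ay": -0.14, "az": -0.095, "gripper": 5}
    - {"dx": -42, "dy": -190, "dz": 132, "ax": -0.004, "ay": -0.18, "az": -0.12, "gripper": 5}
    - {"dx": -50, "dy": -230, "dz": 132, "ax": -0.005, "ay": -0.22, "az": -0.15, "gripper": 5}
    - {"dx": -57, "dy": -265, "dz": 132, "ax": -0.006, "ay": -0.25, "az": -0.17, "gripper": 5}
    - {"dx": -60, "dy": -283, "dz": 132, "ax": -0.006, "ay": -0.26, "az": -0.177, "gripper": 5}
    - {"dx": -60, "dy": -283, "dz": 132, "ax": -0.006, "ay": -0.26, "az": -0.177, "gripper": 5}

```text
time: 6.62
ee_pos: [526.8, -286.8, 142.1]
orientation: [-1.966, 2.209, -0.283]
force: [0.1, 0.2, -3.0]
gripper_width: 14.1
grasp_force: 45.0
```

```bash
python3 - <<'E'
from plan import *
c=snap('wrist','w3'); snap('scene','s3'); s=arm.state()
cv2.imwrite('pics/w3b.png',cv2.resize(c['img'][:,:,::-1],(800,600),interpolation=cv2.INTER_CUBIC))
p,R=tcp(np.array((-64,0,110)),.26)
# tilt of tool
Rt=Ro.from_rotvec(s['orientation'])
print(s['time'],s['ee_pos'],p,s['force'],s['gripper_width'])
# actual cover pose from measured tool: cover R = Rt * G, tool y=-cover x, tool z=-cover z, tool x=-cover y
C=Rt.as_matrix()@np.array([[0,-1,0],[-1,0,0],[0,0,-1.]])
print('euler zyx',Ro.from_matrix(C).as_euler('ZYX'))
o=s['ee_pos']-C@[0,-1.1,11.5]
pts=[[-88,-50,0],[-88,50,0],[-70,-56,6],[-70,56,6],[70,56,6],[70,-56,6],[0,-35,40],[0,35,40]]
uv=w2p(c,[o+C@np.array(q) for q in pts]); print(((uv+.5)*1.5625-.5).round(0).tolist())
E
```

```text
6.725 [ 527.75457826 -285.68070963  142.48449427] [ 529.34963295 -286.51449564  143.73657332] [ 0.58364605  0.28181483 -2.4853446 ] 13.839393365054606
euler zyx [-0.1138248  -0.25696831  0.00116837]
[[631.0, 248.0], [600.0, 475.0], [591.0, 234.0], [562.0, 496.0], [236.0, 497.0], [203.0, 235.0], [396.0, 320.0], [397.0, 512.0]]
```

View pics/w3b.png

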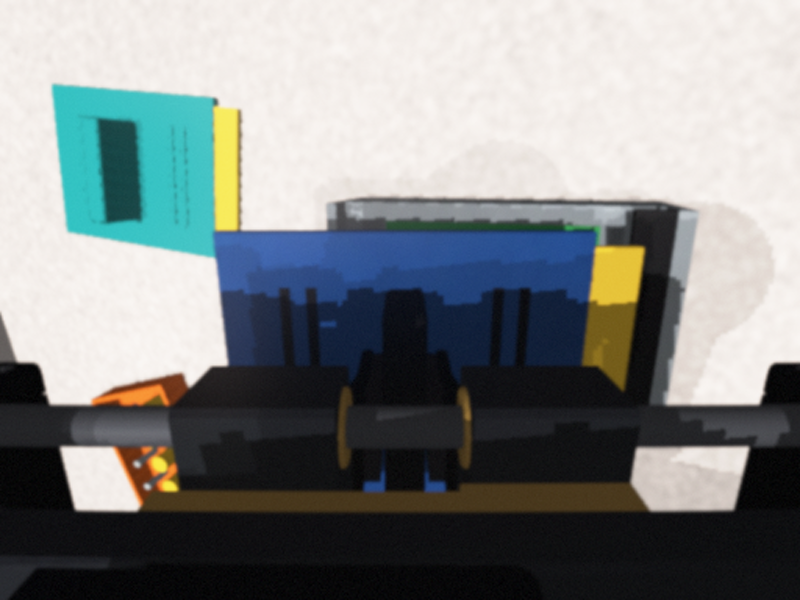

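w3 shows the cover held and tilted, with the tongue clear of the lip. The plate's far corners are at (215,232) and (596,232), the lip's far corner is near (633,207), and the grip is about 9 px right of where I predicted. Since the pads centre the grip, the wrist view must read about 3 mm too far in -x, so I'll use the top view's housing x of 513.

```bash
sed -i 's/511.5,-283.4/513.2,-283.4/' plan.py; python3 - <<'E'
from plan import *
c=load('w3')
print(((w2p(c,[H+Hz.apply(q) for q in [[-75,-60,65],[-93,-60,65],[81,-60,58],[75,-60,58]]])+.5)*1.5625-.5).round().tolist())
s=arm.state();p0=s['ee_pos'];print(p0)
for tip,th in (((-64,0,110),.26),((-64,0,70),.26),((-64,0,49),.26),((-89,0,48),.26),):
    p,R=tcp(np.array(tip),th);print(tip,th,'tcp',p.round(1),'from now',(p-p0).round(1))
E
```

```text
[[632.0, 210.0], [675.0, 211.0], [322.0, 203.0], [332.0, 204.0]]
[ 527.75457826 -285.68070963  142.48449427]
(-64, 0, 110) 0.26 tcp [ 531.  -286.5  143.7] from now [ 3.3 -0.8  1.3]
(-64, 0, 70) 0.26 tcp [ 531.  -286.5  103.7] from now [  3.3  -0.8 -38.7]
(-64, 0, 49) 0.26 tcp [ 531.  -286.5   82.7] from now [  3.3  -0.8 -59.7]
(-89, 0, 48) 0.26 tcp [ 506.2 -283.7   81.7] from now [-21.5   2.  -60.7]
```

>>> move_arm:
  series:
    - {"dx": 2, "dy": 0, "dz": 0, "ax": 0, "ay": 0, "az": 0, "gripper": 5}
    - {"dx": 2, "dy": 0, "dz": 0, "ax": 0, "ay": 0, "az": 0, "gripper": 5}
    - {"dx": 2, "dy": 0, "dz": 0, "ax": 0, "ay": 0, "az": 0, "gripper": 5}

```text
time: 7.1
ee_pos: [531.0, -285.6, 143.5]
orientation: [-1.969, 2.203, -0.287]
force: [0.5, -0.2, -2.6]
gripper_width: 13.8
grasp_force: 45.0
```

>>> move_arm:
  series:
    - {"dx": 0, "dy": -1, "dz": -25, "ax": 0, "ay": 0, "az": 0, "gripper": 5}
    - {"dx": 0, "dy": -1, "dz": -45, "ax": 0, "ay": 0, "az": 0, "gripper": 5}
    - {"dx": 0, "dy": -1, "dz": -56, "ax": 0, "ay": 0, "az": 0, "gripper": 5}
    - {"dx": 0, "dy": -1, "dz": -61, "ax": 0, "ay": 0, "az": 0, "gripper": 5}
    - {"dx": 0, "dy": -1, "dz": -61, "ax": 0, "ay": 0, "az": 0, "gripper": 5}
    - {"dx": 0, "dy": -1, "dz": -61, "ax": 0, "ay": 0, "az": 0, "gripper": 5}

```text
time: 7.85
ee_pos: [531.4, -287.3, 83.4]
orientation: [-1.968, 2.203, -0.29]
force: [0.5, -0.1, -3.1]
gripper_width: 13.6
grasp_force: 45.0
```

```bash
python3 - <<'E'
from plan import *
c=snap('scene','s4'); s=arm.state()
cv2.imwrite('pics/s4b.png',cv2.resize(c['img'][130:280,90:290,::-1],None,fx=4,fy=4,interpolation=cv2.INTER_CUBIC))
C=Ro.from_rotvec(s['orientation']).as_matrix()@np.array([[0,-1,0],[-1,0,0],[0,0,-1.]])
o=s['ee_pos']-C@[0,-1.1,11.5]
print('tip in H',Hz.inv().apply(o+C@[-88,0,0]-H),Ro.from_matrix(C).as_euler('ZYX'),s['force'])
q=lambda P:((w2p(c,P)-[90,130]+.5)*4-.5).round().tolist()
print('cover pred',q([o+C@np.array(v) for v in ([70,-56,0],[70,56,0],[-70,56,6],[-88,50,5],[-70,-56,6])]))
print('lip pred',q([H+Hz.apply(v) for v in ([-75,-60,65],[-75,60,65],[81,-60,58],[81,60,58])]))
E
```

```text
tip in H [-63.58212437  -0.68213643  49.53265144] [-1.12812859e-01 -2.61342615e-01 -1.31952358e-04] [ 0.06432061  0.37677355 -3.29461026]
cover pred [[178.0, 383.0], [418.0, 318.0], [357.0, 220.0], [341.0, 215.0], [152.0, 270.0]]
lip pred [[137.0, 237.0], [352.0, 186.0], [183.0, 426.0], [430.0, 356.0]]
```

View pics/s4b.png

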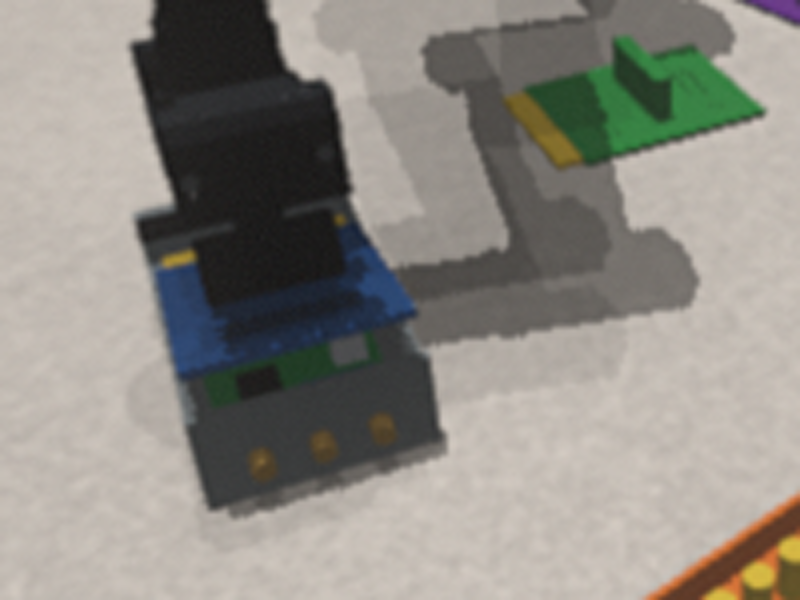

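The crop shows the tongue still in front of the lip and the cover square over the box, with its front corners at (180,376) and (415,312), as predicted. Now I'll slide the tongue under the lip.

>>> move_arm:
  series:
    - {"dx": -6, "dy": 1.2, "dz": -1.5, "ax": 0, "ay": 0, "az": 0, "gripper": 5}
    - {"dx": -12, "dy": 2, "dz": -1.5, "ax": 0, "ay": 0, "az": 0, "gripper": 5}
    - {"dx": -18, "dy": 2.7, "dz": -1.5, "ax": 0, "ay": 0, "az": 0, "gripper": 5}
    - {"dx": -22, "dy": 3.2, "dz": -1.5, "ax": 0, "ay": 0, "az": 0, "gripper": 5}
    - {"dx": -25, "dy": 3.5, "dz": -1.5, "ax": 0, "ay": 0, "az": 0, "gripper": 5}
    - {"dx": -25, "dy": 3.5, "dz": -1.5, "ax": 0, "ay": 0, "az": 0, "gripper": 5}
    - {"dx": -25, "dy": 3.5, "dz": -1.5, "ax": 0, "ay": 0, "az": 0, "gripper": 5}

```text
time: 8.78
ee_pos: [506.0, -283.7, 81.1]
orientation: [-1.968, 2.204, -0.288]
force: [0.1, -0.1, -2.9]
gripper_width: 13.9
grasp_force: 45.0
```

```bash
python3 - <<'E'
from plan import *
s=arm.state();p0=s['ee_pos']
C=Ro.from_rotvec(s['orientation']).as_matrix()@np.array([[0,-1,0],[-1,0,0],[0,0,-1.]])
o=p0-C@[0,-1.1,11.5]
print('tip in H',Hz.inv().apply(o+C@[-88,0,0]-H),Ro.from_matrix(C).as_euler('ZYX'),s['force'],s['wrist_torque'])
for tip,th in (((-89,0,47),.26),((-89,0,46),.2),((-89,0,45.5),.13),((-89,0,45),.07),((-89,0,44.5),.03),((-89,0,44),0)):
    p,R=tcp(np.array(tip),th);print(tip,th,'from now',(p-p0).round(1),(R*Ro.from_matrix(C).inv()).as_rotvec().round(3))
E
```

```text
tip in H [-8.91988102e+01  8.87328075e-02  4.73389559e+01] [-1.12957270e-01 -2.60036289e-01  1.42011803e-04] [ 0.08815923 -0.06291799 -2.88197999] [ 0.17152639  0.70492081 -0.04010834]
(-89, 0, 47) 0.26 from now [ 0.2 -0.  -0.3] [-0.     0.     0.001]
(-89, 0, 46) 0.2 from now [ 2.1 -0.2 -6.3] [0.007 0.06  0.001]
(-89, 0, 45.5) 0.13 from now [  3.9  -0.4 -12.8] [0.014 0.129 0.001]
(-89, 0, 45) 0.07 from now [  5.1  -0.6 -18.5] [0.021 0.189 0.001]
(-89, 0, 44.5) 0.03 from now [  5.7  -0.6 -22.4] [0.026 0.229 0.001]
(-89, 0, 44) 0 from now [  6.1  -0.7 -25.6] [0.029 0.258 0.001]
```

>>> move_arm:
  series:
    - {"dx": 1, "dy": -0.1, "dz": -3, "ax": 0.003, "ay": 0.03, "az": 0, "gripper": 5}
    - {"dx": 2.1, "dy": -0.2, "dz": -6.3, "ax": 0.007, "ay": 0.06, "az": 0, "gripper": 5}
    - {"dx": 3, "dy": -0.3, "dz": -9.5, "ax": 0.01, "ay": 0.095, "az": 0, "gripper": 5}
    - {"dx": 3.9, "dy": -0.4, "dz": -12.8, "ax": 0.014, "ay": 0.129, "az": 0.001, "gripper": 5}
    - {"dx": 4.5, "dy": -0.5, "dz": -15.6, "ax": 0.017, "ay": 0.16, "az": 0.001, "gripper": 5}
    - {"dx": 5.1, "dy": -0.6, "dz": -18.5, "ax": 0.021, "ay": 0.189, "az": 0.001, "gripper": 5}
    - {"dx": 5.7, "dy": -0.6, "dz": -22, "ax": 0.026, "ay": 0.229, "az": 0.001, "gripper": 5}
    - {"dx": 5.7, "dy": -0.6, "dz": -22, "ax": 0.026, "ay": 0.229, "az": 0.001, "gripper": 5}
    - {"dx": 5.7, "dy": -0.6, "dz": -22, "ax": 0.026, "ay": 0.229, "az": 0.001, "gripper": 5}

```text
time: 9.9
ee_pos: [511.3, -284.2, 58.9]
orientation: [-2.08, 2.328, -0.033]
force: [-0.0, 1.0, -2.7]
gripper_width: 13.6
grasp_force: 45.0
```

```bash
python3 - <<'E'
from plan import *
s=arm.state();p0=s['ee_pos']
C=Ro.from_rotvec(s['orientation']).as_matrix()@np.array([[0,-1,0],[-1,0,0],[0,0,-1.]])
o=p0-C@[0,-1.1,11.5]
print('tip in H',Hz.inv().apply(o+C@[-88,0,0]-H),Ro.from_matrix(C).as_euler('ZYX'),s['force'],s['wrist_torque'])
for tip,th in (((-89,0,44),0),((-89,0,43.5),0)):
    p,R=tcp(np.array(tip),th);print(tip,th,'from now',(p-p0).round(1),(R*Ro.from_matrix(C).inv()).as_rotvec().round(3))
E
```

```text
tip in H [-89.43845507   0.13538272  44.8591142 ] [-0.1122526  -0.02916228  0.00051695] [-0.00897939  0.97337759 -2.67660374] [ 0.12961626 -0.00990883 -0.05116916]
(-89, 0, 44) 0 from now [ 0.8 -0.2 -3.4] [0.003 0.029 0.   ]
(-89, 0, 43.5) 0 from now [ 0.8 -0.2 -3.9] [0.003 0.029 0.   ]
```

>>> move_arm:
  series:
    - {"dx": 0.3, "dy": 0, "dz": -1.5, "ax": 0.001, "ay": 0.012, "az": 0, "gripper": 5}
    - {"dx": 0.8, "dy": -0.2, "dz": -3, "ax": 0.003, "ay": 0.029, "az": 0, "gripper": 5}
    - {"dx": 0.8, "dy": -0.2, "dz": -4, "ax": 0.003, "ay": 0.029, "az": 0, "gripper": 5}
    - {"dx": 0.8, "dy": -0.2, "dz": -4, "ax": 0.003, "ay": 0.029, "az": 0, "gripper": 5}
    - {"dx": 0.8, "dy": -0.2, "dz": -4, "ax": 0.003, "ay": 0.029, "az": 0, "gripper": 5}

```text
time: 10.52
ee_pos: [512.9, -284.6, 55.6]
orientation: [-2.093, 2.341, -0.002]
force: [-0.2, 0.7, 0.8]
gripper_width: 13.4
grasp_force: 45.0
```

Contact has started: vertical force went from -2.9 to +0.8 N, with the underside at about z 44. I'll press 1 mm more to seat it and then take a picture.

>>> move_arm:
  series:
    - {"dx": 0, "dy": 0, "dz": -1, "ax": 0, "ay": 0, "az": 0, "gripper": 5}
    - {"dx": 0, "dy": 0, "dz": -1, "ax": 0, "ay": 0, "az": 0, "gripper": 5}
    - {"dx": 0, "dy": 0, "dz": -1, "ax": 0, "ay": 0, "az": 0, "gripper": 5}

```text
time: 10.9
ee_pos: [512.9, -284.6, 55.6]
orientation: [-2.094, 2.341, -0.003]
force: [-1.3, 1.6, 7.0]
gripper_width: 13.6
grasp_force: 45.0
```

```bash
python3 - <<'E'
from plan import *
c=snap('scene','s5'); s=arm.state()
cv2.imwrite('pics/s5b.png',cv2.resize(c['img'][160:270,110:220,::-1],None,fx=5.4,fy=5.4,interpolation=cv2.INTER_CUBIC))
C=Ro.from_rotvec(s['orientation']).as_matrix()@np.array([[0,-1,0],[-1,0,0],[0,0,-1.]])
print(Ro.from_matrix(C).as_euler('ZYX'),s['ee_pos'],s['force'],s['wrist_torque'])
E
```

```text
[-0.11144446 -0.00171251 -0.00054045] [ 512.86381093 -284.6029449    55.52442231] [-0.90434945  1.94472164  6.33530708] [ 0.62907237  0.34099926 -0.03620601]
```

View pics/s5b.png

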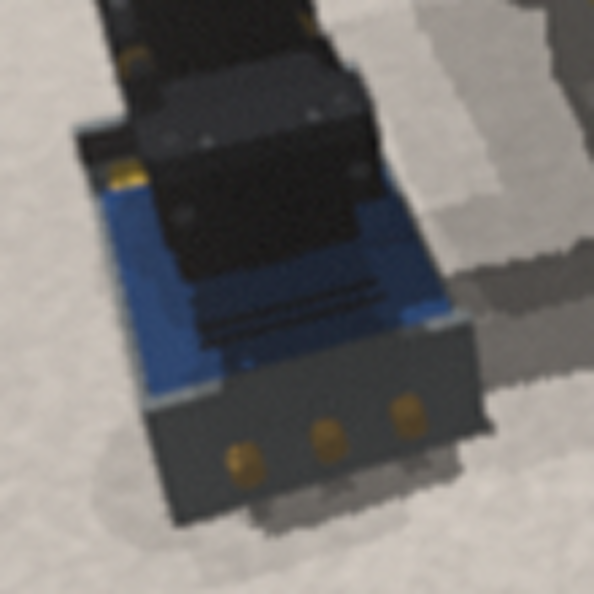

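The cover lies flat behind the end stop with its tongue under the lip. The grey strip on the left, near (125,330), looks wider than the one on the right near (455,290). I'll check the centring in the wrist and top views before letting go.

```bash
python3 - <<'E'
from plan import *
c=snap('wrist','w6'); t=snap('top','t6'); s=arm.state()
A=cv2.resize(c['img'][110:240,110:440,::-1],None,fx=2.4,fy=2.4,interpolation=cv2.INTER_CUBIC)
B=cv2.resize(t['img'][155:245,305:385,::-1],(240,270),interpolation=cv2.INTER_CUBIC)
S=cv2.resize(load('s5')['img'][175:240,115:210,::-1],(395,270),interpolation=cv2.INTER_CUBIC)
M=np.zeros((A.shape[0]+270,A.shape[1],3),np.uint8);M[:A.shape[0]]=A;M[A.shape[0]:,:240]=B;M[A.shape[0]:,245:640]=S
cv2.imwrite('pics/m6.png',M);print(M.shape)
C=Ro.from_rotvec(s['orientation']).as_matrix()@np.array([[0,-1,0],[-1,0,0],[0,0,-1.]])
o=s['ee_pos']-C@[0,-1.1,11.5]
q=lambda P:((w2p(c,P)-[110,110]+.5)*2.4-.5).round(1).tolist()
print('cover',q([o+C@np.array(v) for v in ([70,-56,6],[-70,-56,6],[-88,-50,5])]))
print('H',q([H+Hz.apply(v) for v in ([81,-60,58],[75,-60,58],[-75,-60,65],[75,-60,44],[-75,-60,44])]))
E
```

```text
(582, 792, 3)
cover [[52.3, 91.5], [650.3, 91.8], [720.9, 116.7]]
H [[-13.9, 78.5], [12.8, 78.4], [702.8, 83.1], [39.8, 71.9], [662.5, 72.7]]
```

View pics/m6.png

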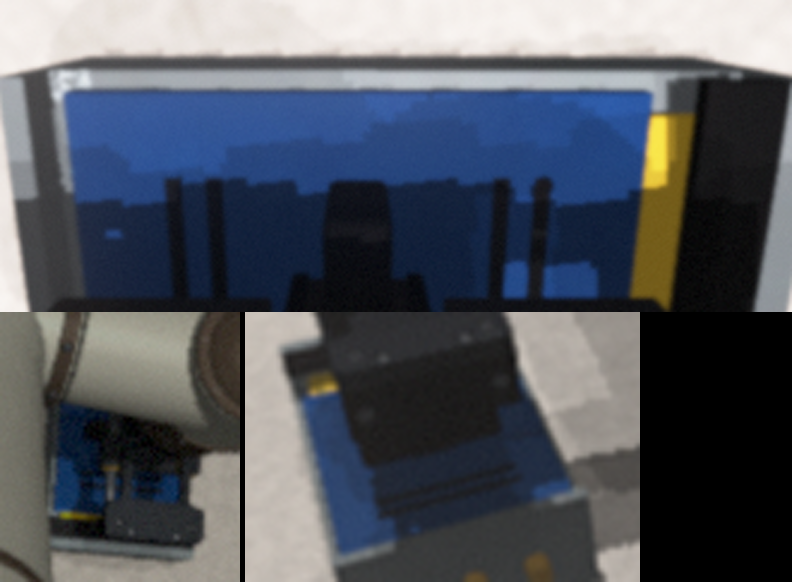

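The wrist view has the plate's edge at v≈90 and the housing's outer wall at v≈71. That matches the 4 mm margin of a centred cover (19 px seen, 19.6 predicted), so I can release and retreat.

>>> move_arm:
  series:
    - {"dx": 0, "dy": 0, "dz": 1, "ax": 0, "ay": 0, "az": 0, "gripper": 5}
    - {"dx": 0, "dy": 0, "dz": 1, "ax": 0, "ay": 0, "az": 0, "gripper": 40}
    - {"dx": 0, "dy": 0, "dz": 1, "ax": 0, "ay": 0, "az": 0, "gripper": 40}
    - {"dx": 0, "dy": 0, "dz": 1, "ax": 0, "ay": 0, "az": 0, "gripper": 40}
    - {"dx": 0, "dy": 0, "dz": 1, "ax": 0, "ay": 0, "az": 0, "gripper": 40}
    - {"dx": 0, "dy": 0, "dz": 15, "ax": 0, "ay": 0, "az": 0, "gripper": 40}
    - {"dx": 0, "dy": 0, "dz": 40, "ax": 0, "ay": 0, "az": 0, "gripper": 40}
    - {"dx": 0, "dy": 0, "dz": 80, "ax": 0, "ay": 0, "az": 0, "gripper": 40}
    - {"dx": 0, "dy": 60, "dz": 110, "ax": 0, "ay": 0, "az": 0, "gripper": 40}
    - {"dx": 0, "dy": 80, "dz": 110, "ax": 0, "ay": 0, "az": 0, "gripper": 40}
    - {"dx": 0, "dy": 80, "dz": 110, "ax": 0, "ay": 0, "az": 0, "gripper": 40}

```text
time: 12.42
ee_pos: [512.8, -203.2, 165.9]
orientation: [-2.095, 2.338, -0.003]
force: [-0.2, -0.0, 0.1]
gripper_width: 40.2
grasp_force: 0.0
```

```bash
python3 - <<'E'
from plan import *
c=snap('wrist','w7'); t=snap('scene','s7'); s=arm.state();print(s['time'],s['ee_pos'],s['force'])
A=cv2.resize(c['img'][0:260,100:420,::-1],(492,400),interpolation=cv2.INTER_CUBIC)
B=cv2.resize(t['img'][160:290,110:210,::-1],(308,400),interpolation=cv2.INTER_CUBIC)
cv2.imwrite('pics/m7.png',np.hstack([A,B]))
E
```

```text
12.525 [ 512.42470852 -204.53905313  164.66041316] [ 0.29140338 -0.0903169   1.00142095]
```

View pics/m7.png

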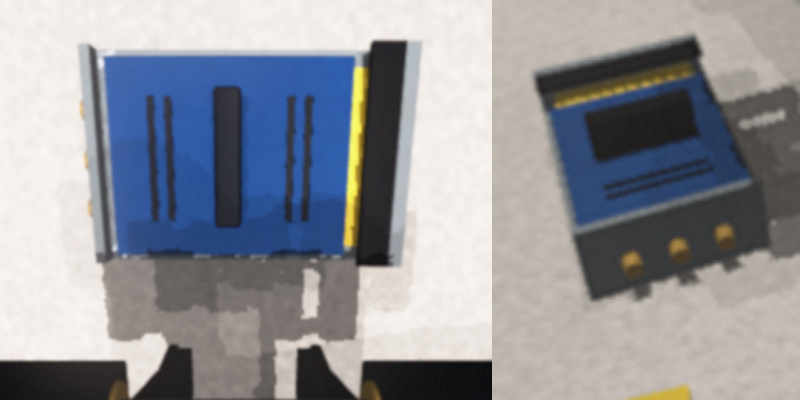

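The cover lies flat and square, with the tongue under the lip (yellow strip at u 345–368), the margins even and the gripper clear.

```bash
python3 -c "
from workcell import arm
print(arm.job_done())"
```

```text
the job is handed in; nothing more can be done
None
```

The housing is closed and the job handed in: the cover lies flat and centred with its tongue under the black lip, the gripper is clear and the blank was not touched, after about 12.5 s of robot time.

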